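Set a vacuum pump to purge its oil

TASK

The vacuum pump on the bench has drawn solvent and its oil must be purged: with fingertip pushes, never gripping a handle or shoving it hard, first swing the inlet valve's handle from along the pipe until it stands fully square across it (shut). Then push the gas ballast lever past its first click all the way to its second stop, and leave both there. Do not disturb the glassware, bottles and fittings standing round the pump.

Things in the scene. Friction and masses are not known exactly. Their poses are not given: they have to be found in the camera images.
- pump: rotary vane vacuum pump, fixed: pale cast oil box (150 x 200 mm, top 165 mm above the bench) at its +y end, dark finned motor (top 160 mm; terminal box 178 mm, lifting bail 191 mm) at its -y end, 420 mm long along its y; origin on the bench under its middle, +x away from the robot, z up. An exhaust filter, 62 mm across, at its x 40, y 178 mm reaches 243 mm
- pipe_end (a point): where the steel inlet pipe (26 mm thick, axis 225 mm above the bench, along the pump's y over the motor; clamps on it reach 251 mm) meets a steel catch pot, 104 mm across, top 245 mm, whose axis is 46 mm farther to pump -y and which carries a small dial gauge reaching 305 mm
- inlet_valve (a joint): angle (rad) of the inlet valve's handle: 0 = open, along the pipe, pointing to pump -y; grows clockwise seen from above; 1.571 = shut, square across the pipe, pointing to pump -x, at a firm stop. Starts open or nearly so (up to 0.3). It stays where it is left; pushing the grip takes about 5 N
- valve_stem (a point): point on the valve's upright turning axis, at the height of the middle of the handle's grip (276 mm above the bench)
- valve_grip (a point): middle of the black grip of the valve handle, 83 mm from the turning axis: the grip is 68 mm long along the handle (49 to 117 mm from the axis), 18 mm wide, 16 mm tall (268 to 284 mm above the bench), with free space beside and below it down to the pipe and its clamps
- gas_ballast (a joint): angle (rad) of the short black lever on the oil box: 0 = shut (start), pointing 0.7 rad from pump -x towards pump -y; grows clockwise seen from above; sprung clicks at 0.7 (first stage, pointing to pump -x) and 1.4 (second stop, fully open; a springy stop resists going on). Left between clicks it springs to the nearer one; passing each takes about 6 N at the tab
- ballast_spindle (a point): point on the ballast lever's upright turning axis, 205 mm above the bench
- ballast_tab (a point): middle of the upright thumb tab at the end of the ballast lever, 60 mm from the turning axis: the tab is 16 mm along the lever, 10 mm wide across it and 36 mm tall (187 to 223 mm above the bench, 22 mm clear of the oil box top)
- oil_bottle: white bottle, 76 mm across, 190 mm tall, in front of the pump; origin at its foot. Not to be disturbed
- beaker: glass beaker, 68 mm across, 95 mm tall, in front of the pump; origin at its foot. Not to be disturbed
- flask: conical flask, 82 mm across the foot, 133 mm tall, behind the pump; origin at its foot. Not to be disturbed
- cylinder: measuring cylinder, 28 mm thick on a 72 mm foot, 220 mm tall, behind the pump; origin at its foot. Not to be disturbed
- spanner: steel spanner 160 mm long lying on the bench before the oil box; origin under its middle. Not to be disturbed
- spare_clamp: loose aluminium clamp ring, 54 mm across, 16 mm tall, lying on the bench before the motor; origin in the middle of its underside. Not to be disturbed
- blank_flange: loose steel blanking flange, 40 mm across, 12 mm tall, lying on top of the oil box between valve and ballast lever; origin in the middle of its underside. Not to be disturbed

How it is judged:
By the outcome, as a careful person would: the job done as asked, in the order asked, and still so for the second after the job is handed in, with the robot touching nothing.
It also fails if it takes over 54 s, if anything falls off the work surface, if the arm or the gripper's body presses on something with over 40 N, if the wrist force passes 120 N, or if a joint passes its speed limit or range.

ROBOT

A 6-joint arm with a two-finger parallel gripper is mounted at the origin on the work surface. World frame = base frame: x ahead of the robot, y to its left, z up, the work surface at z = 0. Lengths are in mm, angles in rad, forces in N, time in s.
With the tool pointing down it reaches from about 350 to 975 mm from the base axis. Payload 7.1 kg.
Tool frame: the origin (TCP) lies on the mounting face of the last link; the fingertips stand 182 mm ahead of it and the grasp point (between the pads) lies 163 mm ahead of it (ctrl.tip_reach is the distance from the TCP to the fingertips, in mm); z points along the fingers, y is the direction in which the jaws open and shut (so a half turn about z gives the same grasp; the last joint's range is limited). The gripper opens to 88 mm and grips with 3 to 60 N. Pads are 20 mm wide; open, the fingers measure 115 mm over their backs; the gripper's body (75 mm by 178 mm) begins 61 mm behind the grasp point.
Start: joints at [1.138, 0.423, 1.63, -0, 1.089, -0.019], TCP at [251.275, 572.247, 404.675] pointing down, gripper open.
Joint ranges: [-3, 3], [-0.9, 2.11], [0.09, 2.58], [-1.31, 4.45], [0.11, 2.69], [-2.54, 2.54]. Speed limits (rad/s): [2.39, 2.39, 3.01, 3.14, 3.14, 3.14].

INTERFACE

Orientations are given as a rotation vector (axis times angle).
In Python, from workcell import ctrl gives the robot as it stands.
- The arm moves only by the tool jog_arm, never from a script. Its argument "steps" is a list that holds one entry, the list of rows, each a list of 7 numbers: the shift along the tool's x, y, z in m, then the turn, a rotation vector about the tool's x, y, z in degrees, then the gripper's target within -1 to 1 (shut at 1, half-way at 0, fully open at -1). A call has 1 to 20 rows; each row shifts and turns the commanded pose from where the row before left it, along the tool's axes as they then stand; what a row does not reach is not made up. A row lasts 1/12 s, in which the tool goes at most 41.7 mm and 7.16 degrees, less where a joint would pass 70% of its speed; a pose out of reach is approached as far as the arm can. A call is refused whole if a number of a shift passes 0.0417 or a number of a turn 7.16, either way. A call with a gripper value outside its range is refused whole. The fingers move at their own pace and stop on an object; the grip force is fixed at half the most. Time passes only in rows, so rows that do not move let the fingers close. It gives the time, the measured TCP pose, the force and the opening at its end, in the units of the state.
- ctrl.get_obs(): the state, without advancing time (a new reading comes with each control period).
- ctrl.get_image(name): name is "side" or "top" or "wrist"; returns the picture (384x512x3 uint8, red, green, blue); there is no depth.
- ctrl.camera_info(name): a dict with "fx", "fy", "cx", "cy" (pixels), "origin" and "attitude" of the camera in the world; the wrist camera has in their place "T_tool_cam" (4x4, takes a point from camera to tool coordinates, whose origin is the TCP and whose axes are the flange's). Camera axes: x right, y down, z forward; pixel columns grow to the right and rows downward; lengths in mm; the calibration is good to about 2 mm. The wrist camera is an equidistant fisheye: a pixel r from the principal point sees the ray r / f radians off the axis. A picture is of the moment at which its call begins: read the wrist's pose just before it. camera_info takes no time and is no camera call.
- ctrl.close_job(): hands the job in, once; it reports no verdict.
Trained networks look in the newest picture that a camera, given by its name, has taken for a name from the list of things; names that differ only in an ending like _2 or _b are one class to them, and where a whole thing is asked for, a point or a joint stands for the part that bears it (a point fixed in the world has none). Each returns a list of dicts, best first, with "p" (0 to 1); they miss things now and then, are a little off and sometimes report something else, mostly with a low value. They report only what shows in the picture. A call takes as long as a camera call.
- ctrl.look_for(thing, camera): "bbox" ([left, top, right, bottom] in pixels, round what is visible of it).
- ctrl.trace(thing, camera): "pixels" (384x512 bool, what is visible of it) and "bbox" ([left, top, right, bottom] in pixels, round what is visible of it).
- ctrl.landmark_of(thing, camera): "uv" ([column, row] in pixels: a listed point, or the origin of a listed thing).
The state is a dict: "t": time; "qpos": joint angles; "qvel": joint speeds; "joint_torque": joint torques, N m; "ee_pos": TCP position; "orientation": TCP orientation; "ft_force": force on the tool from outside, world axes, zero at the start; "moment": the same for the moment, N m; "width": finger opening in mm.
Only numpy, scipy, OpenCV 4.12 (cv2) and the standard library are available. Lean on these libraries where they do the work, as an engineer would, in place of code of your own. Each camera call takes 0.05 s, during which the arm holds its last target.

## Working session

There is one attempt and no reset: what is moved stays moved. The work goes in short steps, Python scripts to look and compute and a tool call to move; the robot and the scene stay as the last step left them, time stands still between calls to the robot, and variables do not carry over. Pictures are saved under pics/ and viewed, and the job is handed in when it is done.

Besides the shell and the picture viewer there is one more tool, called after "Emit:" as name([rows], argument=value, ...), one row to a line, values as JSON. jog_arm: Moves the arm, as the interface text tells. Its arguments: {"type":"object","properties":{"steps":{"type":"array"}},"required":["steps"]}

```bash
mkdir -p pics; ls; cat > h.py <<'E'
import numpy as np, cv2
from scipy.spatial.transform import Rotation as R
from workcell import ctrl
def save(name,fn):
    im=ctrl.get_image(name); cv2.imwrite('pics/'+fn,im[:,:,::-1]); return im
def ray(cam,uv,obs=None):
    c=ctrl.camera_info(cam); u,v=uv
    a=(u-c['cx'])/c['fx']; b=(v-c['cy'])/c['fy']
    if 'T_tool_cam' in c:
        r=np.hypot(a,b); d=np.array([np.sin(r)*a/max(r,1e-9),np.sin(r)*b/max(r,1e-9),np.cos(r)])
        T=np.array(c['T_tool_cam']); Rt=R.from_rotvec(obs['orientation']).as_matrix()
        return np.array(obs['ee_pos'])+Rt@T[:3,3], Rt@T[:3,:3]@d
    A=np.array(c['attitude']); A=A if A.shape==(3,3) else R.from_rotvec(A).as_matrix()
    d=A@np.array([a,b,1.]); return np.array(c['origin']),d/np.linalg.norm(d)
def atz(cam,uv,z,obs=None):
    o,d=ray(cam,uv,obs); return o+d*(z-o[2])/d[2]
def tri(rays):
    A=np.zeros((3,3));b=np.zeros(3)
    for o,d in rays:
        P=np.eye(3)-np.outer(d,d);A+=P;b+=P@o
    x=np.linalg.solve(A,b); return x,[np.linalg.norm((np.eye(3)-np.outer(d,d))@(x-o)) for o,d in rays]
E
python3 - <<'E'
from h import *
o=ctrl.get_obs(); print(o)
for n in ['side','top','wrist']:
    print(n,ctrl.camera_info(n)); save(n,n+'0.png')
E
```

```text
pics
{'t': 0.0, 'qpos': array([ 1.13800087e+00,  4.23854765e-01,  1.63071003e+00, -2.86085559e-05,
        1.08857217e+00, -1.90194744e-02]), 'qvel': array([-0.0013328 , -0.00045346,  0.00045074, -0.00121998, -0.000618  ,
        0.00194229]), 'joint_torque': array([-1.46517152e-03, -5.44643927e+01, -2.73673761e+01,  6.42657350e-02,
        2.27674545e-02, -1.13011752e-04]), 'ee_pos': array([251.1651232 , 572.00255679, 403.88490853]), 'orientation': array([-6.45244459e-01, -3.07428694e+00,  2.37284550e-03]), 'ft_force': array([-0.17270392, -0.03094763, -0.10230325]), 'moment': array([0.0151219 , 0.02111846, 0.03394799]), 'width': 87.61519669579965}
side {'fx': 374.0909649540686, 'fy': 374.0909649540686, 'cx': 251.85743084876535, 'cy': 190.02095075417688, 'origin': array([ 295.05072807, -562.27288104,  857.28006614]), 'attitude': array([-2.33286818,  0.43794487, -0.20295959])}
top {'fx': 435.1713767432958, 'fy': 435.1713767432958, 'cx': 246.00069685122529, 'cy': 191.34134155658086, 'origin': array([ 474.64493485,   50.19431947, 1126.26196996]), 'attitude': array([-2.21276141,  2.15292555, -0.10499889])}
wrist {'fx': 297.3186396354542, 'fy': 297.3186396354542, 'cx': 257.7432725338667, 'cy': 189.84490946483425, 'T_tool_cam': array([[ 4.64465870e-04, -9.60733609e-01, -2.77472009e-01,
         7.57316309e+01],
       [ 9.99999749e-01,  2.97861498e-04,  6.42588064e-04,
         7.38512799e-01],
       [-5.34707722e-04, -2.77472238e-01,  9.60733507e-01,
         2.04258159e+01],
       [ 0.00000000e+00,  0.00000000e+00,  0.00000000e+00,
         1.00000000e+00]])}
```

View pics/side0.png

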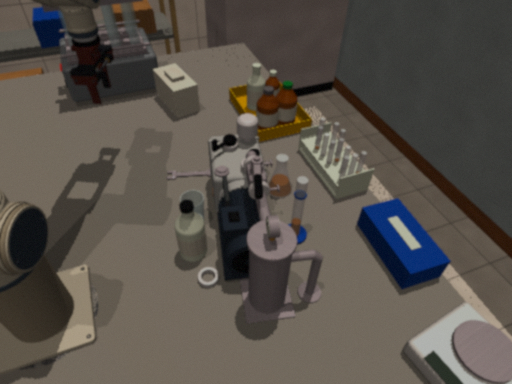

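View pics/top0.png

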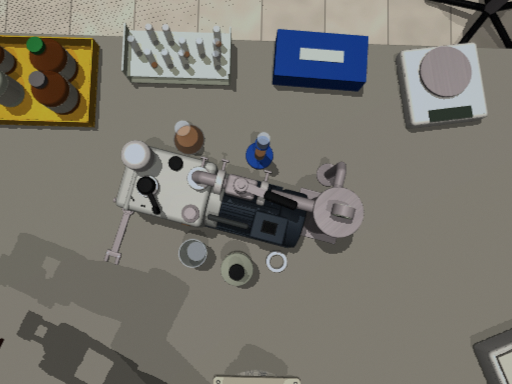

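```bash
python3 - <<'E'
from h import *
z={'pipe_end':225,'valve_stem':276,'valve_grip':276,'ballast_spindle':205,'ballast_tab':205,'pump':0,'oil_bottle':0,'beaker':0,'flask':0,'cylinder':0,'blank_flange':165}
for n in z:
    rs=[]
    for c in ['side','top']:
        if c=='side' and n in('oil_bottle','beaker','flask','cylinder') : continue
        for l in ctrl.landmark_of(n,c)[:1]:
            print(n,c,np.round(l['uv'],1),round(l['p'],2),atz(c,l['uv'],z[n]).round(1))
            rs.append(ray(c,l['uv']))
    if len(rs)==2: x,e=tri(rs); print('   tri',x.round(1),np.round(e,1))
print(ctrl.get_obs()['t'])
E
```

```text
pipe_end side [269.9 226.5] 0.59 [ 530.6 -105.1  225. ]
pipe_end top [314.4 202.9] 0.83 [ 531.6 -101.4  225. ]
   tri [ 532.  -102.1  220.9] [0.1 0.1]
valve_stem side [257.9 160.2] 0.88 [565.6  52.4 276. ]
valve_stem top [240.6 182.3] 0.82 [564.9  53.  276. ]
   tri [565.3  52.8 275.7] [0.4 0.4]
valve_grip side [256.4 186. ] 0.84 [529.6 -26.5 276. ]
valve_grip top [280.2 199.6] 0.65 [533.  -25.6 276. ]
   tri [531.7 -25.2 274.2] [1.5 1.5]
ballast_spindle side [228.5 136.5] 0.58 [559.3 251.6 205. ]
ballast_spindle top [147.4 182.9] 0.74 [565.6 250.9 205. ]
   tri [562.7 251.9 204.2] [3.1 3.1]
ballast_tab side [213.3 145.2] 0.73 [507.  229.2 205. ]
ballast_tab top [156.7 209. ] 0.93 [510.8 228.7 205. ]
   tri [509.  229.4 204.4] [1.9 1.9]
pump top [218.9 201.3] 0.79 [543.2 108.7   0. ]
oil_bottle top [238.6 264.1] 0.67 [383.6  53.1   0. ]
beaker top [197.  252.3] 0.75 [410.7 160.5   0. ]
flask top [188.3 139.9] 0.69 [702.  193.9   0. ]
cylinder top [258.2 154.7] 0.58 [668.1   9.8   0. ]
blank_flange side [219.7 171.3] 0.5 [502.2 163.7 165. ]
blank_flange top [191.9 213.6] 0.77 [504.3 158.7 165. ]
   tri [502.5 158.7 169.3] [1.7 1.7]
1.05
```

Side view: the pump is at the centre, with the valve grip at about (256,186) and the tab at (213,145). Top view: stem at (241,182), grip at (280,200), tab at (157,209). The networks agree with the picture and with the given heights. From these the pump yaw is about -0.21 rad and the handle angle about 0.19. I'm raising the closed gripper and moving to hover beside the grip.

Emit:
jog_arm([
  [[0,0,-0.039,0,0,0,1],[0,0,-0.039,0,0,0,1],[0,0,-0.039,0,0,0,1],[-0.031,-0.0255,0,0,0,0,1],[-0.031,-0.0255,0,0,0,0,1],[-0.031,-0.0255,0,0,0,0,1],[-0.031,-0.0255,0,0,0,0,1],[-0.031,-0.0255,0,0,0,0,1],[-0.031,-0.0255,0,0,0,0,1],[-0.031,-0.0255,0,0,0,0,1],[-0.031,-0.0255,0,0,0,0,1],[-0.031,-0.0255,0,0,0,0,1],[-0.031,-0.0255,0,0,0,0,1],[-0.031,-0.0255,0,0,0,0,1],[-0.031,-0.0255,0,0,0,0,1],[-0.031,-0.0255,0,0,0,0,1],[-0.031,-0.0255,0,0,0,0,1],[-0.031,-0.0255,0,0,0,0,1],[-0.031,-0.0255,0,0,0,0,1],[-0.031,-0.0255,0,0,0,0,1]],
])

```text
t: 2.72
ee_pos: [559.9, -38.6, 521.9]
orientation: [0.646, 3.074, 0.0]
ft_force: [1.0, 0.7, -0.5]
width: 0.5
```

```bash
cat > m.py <<'E'
from h import *
import sys
o=ctrl.get_obs(); print(o['t'],o['ee_pos'].round(1),o['orientation'].round(3),o['ft_force'].round(1),o['width'].round(1),o['qpos'].round(2))
tag=sys.argv[1]
z={'pipe_end':225,'valve_stem':276,'valve_grip':276,'ballast_spindle':205,'ballast_tab':205}
for c in sys.argv[2].split(','):
    o=ctrl.get_obs(); im=save(c,f'{c}{tag}.png')
    for n in z:
        if len(sys.argv)>3 and n not in sys.argv[3].split(','): continue
        for l in ctrl.landmark_of(n,c)[:1]:
            print(c,n,np.round(l['uv'],1),round(l['p'],2),atz(c,l['uv'],z[n],o).round(1))
E
python3 m.py 1 wrist,top,side
```

```text
Traceback (most recent call last):
  File "m.py", line 3, in <module>
    o=ctrl.get_obs(); print(o['t'],o['ee_pos'].round(1),o['orientation'].round(3),o['ft_force'].round(1),o['width'].round(1),o['qpos'].round(2))
                                                                                                         ^^^^^^^^^^^^^^^^
AttributeError: 'float' object has no attribute 'round'
```

```bash
sed -i "s/o\['width'\].round(1)/round(o['width'],1)/" m.py; python3 m.py 1 wrist,top,side
```

```text
2.7167 [559.9 -38.6 521.9] [0.646 3.074 0.   ] [ 1.   0.7 -0.5] 0.5 [-0.09  0.21  1.65  0.    1.28 -1.25]
wrist pipe_end [182.7 182.4] 0.59 [ 527.6 -103.8  225. ]
wrist valve_stem [361.9 161.2] 0.97 [562.4  52.6 276. ]
wrist valve_grip [262.2 164.3] 0.71 [533.3 -22.1 276. ]
wrist ballast_spindle [331.9 108.9] 0.61 [521.9  60.5 205. ]
wrist ballast_tab [456.4  56.4] 0.73 [515.1 231.4 205. ]
top pipe_end [316.1 204. ] 0.59 [ 529.4 -104.9  225. ]
top valve_stem [243.8 182.7] 0.97 [564.3  46.7 276. ]
top valve_grip [279.1 196.5] 0.81 [539.1 -23.3 276. ]
top ballast_spindle [145.6 184.1] 0.61 [562.9 254.6 205. ]
top ballast_tab [154.6 208. ] 0.79 [512.8 233.3 205. ]
side pipe_end [269.  224.1] 0.55 [531.5 -98.2 225. ]
side valve_stem [256.1 161.1] 0.73 [560.4  50.9 276. ]
side valve_grip [255.8 185.7] 0.78 [528.7 -25.2 276. ]
side ballast_spindle [225.6 131.2] 0.54 [559.6 278.2 205. ]
side ballast_tab [210.8 278.1] 0.66 [ 376.  -168.9  205. ]
```

View pics/wrist1.png

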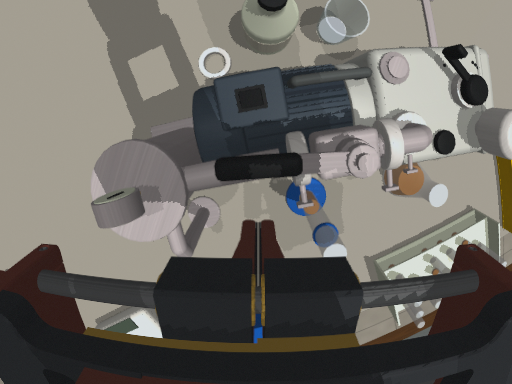

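View pics/side1.png

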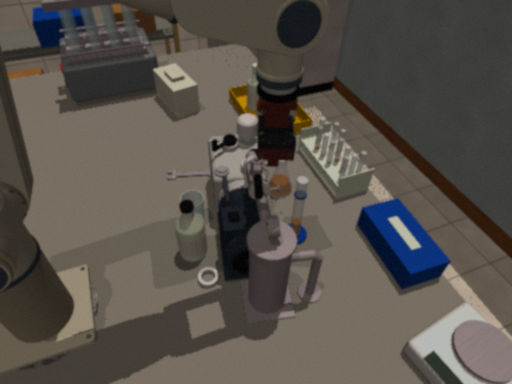

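The wrist view shows the grip from (217,165) to (301,163) and the stem at (363,161). The closed fingertip, around (258,235), lines up with the grip's middle, with about 11 mm of clearance. Next I lower it beside the grip.

Emit:
jog_arm([
  [[0,0,0.02,0,0,0,1],[0,0,0.02,0,0,0,1],[0,0,0.02,0,0,0,1],[0,0,0.017,0,0,0,1],[0,0,0,0,0,0,1],[0,0,0,0,0,0,1]],
])

```text
t: 4.12
ee_pos: [559.4, -36.6, 444.2]
orientation: [-0.645, -3.073, 0.0]
ft_force: [-0.3, -0.3, -0.3]
width: 0.8
```

```bash
python3 m.py 2 wrist,side valve_stem,valve_grip
```

```text
4.1167 [559.4 -36.6 444.2] [-0.645 -3.073  0.   ] [-0.3 -0.3 -0.3] 0.8 [-0.09  0.28  1.74 -0.    1.12 -1.24]
wrist valve_stem [402.5 194.3] 0.61 [564.5  51.4 276. ]
wrist valve_grip [257.3 197.9] 0.92 [533.1 -24.5 276. ]
side valve_stem [256.2 162. ] 0.71 [559.4  47.8 276. ]
```

View pics/wrist2.png

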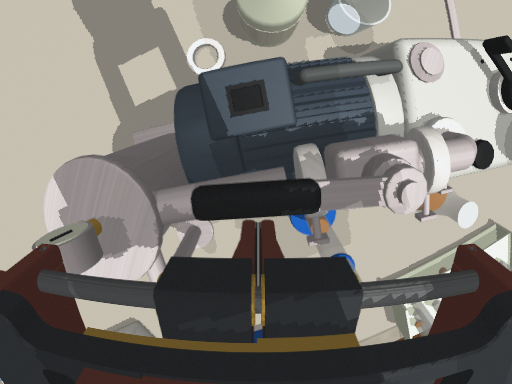

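Emit:
jog_arm([
  [[0.003,0,0,0,0,0,1],[0.003,0,0,0,0,0,1],[0.003,0,0,0,0,0,1],[0.0045,-0.0009,0,0,0,3,1],[0.0045,-0.0009,0,0,0,3,1],[0.0045,-0.0009,0,0,0,3,1],[0.0045,-0.0009,0,0,0,3,1]],
])

```text
t: 5.0
ee_pos: [533.8, -28.3, 445.1]
orientation: [0.966, 2.986, -0.003]
ft_force: [2.7, -7.7, -1.9]
width: 0.5
```

```bash
python3 m.py 3 wrist valve_stem,valve_grip
```

```text
5.0 [533.8 -28.3 445.1] [ 0.966  2.986 -0.003] [ 2.7 -7.7 -1.9] 0.5 [-0.07  0.24  1.79 -0.    1.1  -1.02]
wrist valve_stem [397.6 203.6] 0.67 [561.2  51.2 276. ]
wrist valve_grip [254.6 206.3] 0.77 [514.3 -15.4 276. ]
```

View pics/wrist3.png

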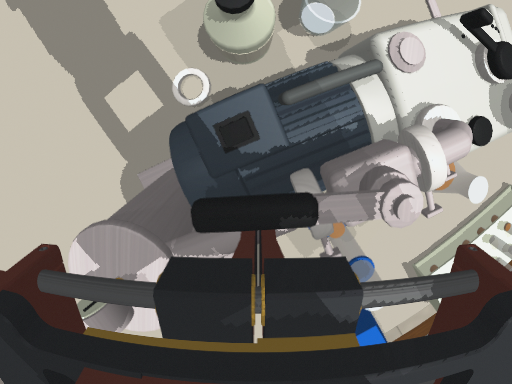

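The handle is following: the wrist view has the grip horizontal at about (255,212), right at the fingertip, at roughly 0.41 rad. I'm continuing the arc.

Emit:
jog_arm([
  [[0.0045,-0.0009,0,0,0,3,1],[0.0045,-0.0009,0,0,0,3,1],[0.0045,-0.0009,0,0,0,3,1],[0.0045,-0.0009,0,0,0,3,1],[0.0045,-0.0009,0,0,0,3,1],[0.0045,-0.0009,0,0,0,3,1],[0.0045,-0.0009,0,0,0,3,1],[0.0045,-0.0009,0,0,0,3,1],[0.0045,-0.0009,0,0,0,3,1],[0.0045,-0.0009,0,0,0,3,1],[0.0045,-0.0009,0,0,0,3,1],[0.0045,-0.0009,0,0,0,3,1],[0.0045,-0.0009,0,0,0,3,1],[0.0045,-0.0009,0,0,0,3,1],[0.0045,-0.0009,0,0,0,3,1],[0.0045,-0.0009,0,0,0,3,1],[0.0045,-0.0009,0,0,0,3,1]],
])

```text
t: 6.57
ee_pos: [482.9, 28.4, 444.7]
orientation: [2.158, 2.282, -0.004]
ft_force: [-3.4, -7.4, 3.0]
width: 0.6
```

```bash
python3 m.py 4 wrist valve_stem,valve_grip,pipe_end
```

```text
6.5667 [482.9  28.4 444.7] [ 2.158  2.282 -0.004] [-3.4 -7.4  3. ] 0.6 [ 0.03  0.16  1.89 -0.    1.09 -0.02]
wrist valve_stem [394.9 212.1] 0.84 [560.8  53.1 276. ]
wrist valve_grip [254.2 212.3] 0.8 [480.4  49.4 276. ]
```

View pics/wrist4.png

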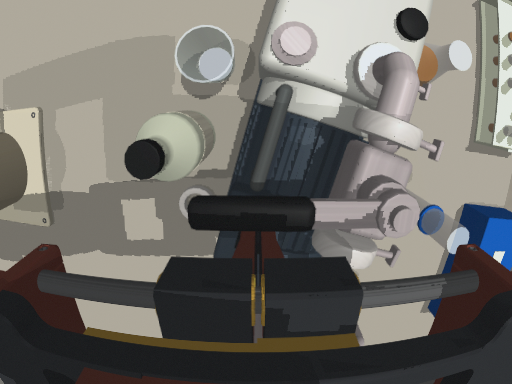

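Emit:
jog_arm([
  [[0.0045,-0.0009,0,0,0,3,1],[0.0045,-0.0009,0,0,0,3,1],[0.0045,-0.0009,0,0,0,3,1],[0.0023,-0.0004,0,0,0,1.5,1],[0.0015,-0.0003,0,0,0,1,1]],
])

```text
t: 7.18
ee_pos: [480.1, 45.9, 444.6]
orientation: [-2.375, -2.056, 0.003]
ft_force: [-2.3, -6.5, 3.4]
width: 0.5
```

```bash
python3 m.py 5 wrist valve_stem,valve_grip,pipe_end
```

```text
7.1833 [480.1  45.9 444.6] [-2.375 -2.056  0.003] [-2.3 -6.5  3.4] 0.5 [ 0.07  0.16  1.9  -0.    1.08  0.22]
wrist valve_stem [395.9 216.8] 0.59 [562.   51.9 276. ]
wrist valve_grip [252.2 211. ] 0.64 [480.8  68.2 276. ]
```

Emit:
jog_arm([
  [[0.0015,-0.0003,0,0,0,1,1],[0.0015,-0.0003,0,0,0,1,1],[0,0,0,0,0,0,1]],
])

```text
t: 7.63
ee_pos: [480.0, 48.9, 444.6]
orientation: [-2.41, -2.015, 0.003]
ft_force: [-3.1, -4.9, 1.6]
width: 0.5
```

Emit:
jog_arm([
  [[0.0015,-0.0003,0,0,0,1,1],[0.001,0,0,0,0,0.5,1],[0,0,0,0,0,0,1]],
])

```text
t: 7.88
ee_pos: [480.0, 50.7, 444.6]
orientation: [2.435, 1.983, -0.007]
ft_force: [-3.8, -11.6, 4.6]
width: 0.6
```

```bash
python3 m.py 6 wrist valve_stem,valve_grip,pipe_end
```

```text
7.8833 [480.   50.7 444.6] [ 2.435  1.983 -0.007] [ -3.8 -11.6   4.6] 0.6 [ 0.08  0.16  1.9  -0.    1.09  0.29]
wrist valve_stem [394.7 215.1] 0.6 [561.1  52.7 276. ]
wrist valve_grip [251.  211.9] 0.87 [481.1  72.1 276. ]
```

View pics/wrist6.png

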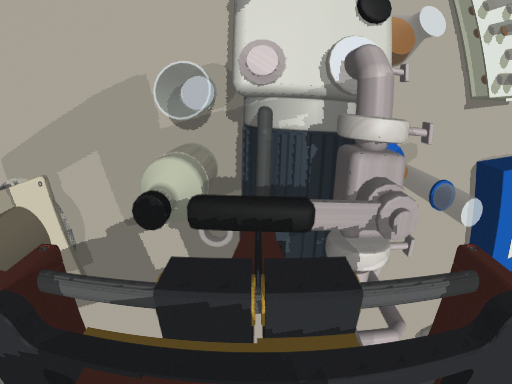

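Emit:
jog_arm([
  [[0.001,0,0,0,0,0,1],[0,0,0,0,0,0,1]],
])

```text
t: 8.25
ee_pos: [480.1, 51.1, 444.6]
orientation: [2.433, 1.983, -0.009]
ft_force: [-5.3, -15.7, 6.2]
width: 0.3
```

Emit:
jog_arm([
  [[0.001,0,0,0,0,0,1],[0,0,0,0,0,0,1]],
])

```text
t: 8.42
ee_pos: [480.2, 51.4, 444.6]
orientation: [2.432, 1.983, -0.011]
ft_force: [-5.9, -20.5, 6.6]
width: 0.4
```

Force climbs about 5 N per commanded mm with almost no movement, so this is the firm stop. The geometry gives the handle at about 167.4° against an expected 167.8°. I'm backing off, rising, and going to the ballast lever.

Emit:
jog_arm([
  [[-0.005,0,0,0,0,0,1],[-0.01,0,0,0,0,0,1],[-0.01,0,0,0,0,0,1],[0,0,-0.03,0,0,0,1],[0,0,-0.03,0,0,0,1],[0,0,-0.02,0,0,0,1],[0,0,0,0,0,-6.6,1],[0,0,0,0,0,-6.6,1],[0,0,0,0,0,-6.6,1],[0,0,0,0,0,-6.6,1],[0,0,0,0,0,-6.6,1],[0,0,0,0,0,-6.6,1],[0.0264,0.0244,0,0,0,0,1],[0.0264,0.0244,0,0,0,0,1],[0.0264,0.0244,0,0,0,0,1],[0.0264,0.0244,0,0,0,0,1],[0.0264,0.0244,0,0,0,0,1],[0,0,0,0,0,0,1],[0,0,0,0,0,0,1]],
])

```text
t: 10.0
ee_pos: [522.2, 204.0, 524.1]
orientation: [-1.616, -2.693, 0.001]
ft_force: [-1.4, 0.1, -0.0]
width: 0.5
```

```bash
python3 m.py 7 wrist,top,side; python3 - <<'E'
from h import *
E
```

```text
10.0 [522.2 204.  524.1] [-1.616e+00 -2.693e+00  1.000e-03] [-1.4  0.1 -0. ] 0.5 [ 0.35  0.21  1.65  0.    1.29 -0.14]
wrist valve_grip [318.  151.8] 0.19 [544.8 263.4 276. ]
wrist ballast_spindle [314.9 155.7] 0.6 [562.1 255.7 205. ]
wrist ballast_tab [258.7 154.6] 0.73 [510.7 229.1 205. ]
top valve_stem [242.6 185.2] 0.65 [559.3  48.9 276. ]
top valve_grip [231.1 222.9] 0.58 [484.9  69.2 276. ]
top ballast_spindle [190.8 139.4] 0.39 [661.9 162.5 205. ]
top ballast_tab [259.3 154. ] 0.62 [634.5  14.9 205. ]
side pipe_end [267.9 226.6] 0.79 [ 526.5 -103.8  225. ]
side valve_stem [254.4 159.7] 0.97 [558.5  57.  276. ]
side valve_grip [218.6 163.3] 0.88 [475.2  74.4 276. ]
side ballast_spindle [227.7 134.9] 0.81 [559.6 259.5 205. ]
side ballast_tab [211.9 146.2] 0.66 [502.1 226.3 205. ]
```

View pics/wrist7.png

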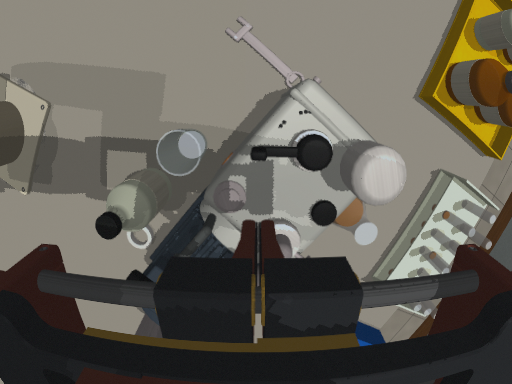

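View pics/side7.png

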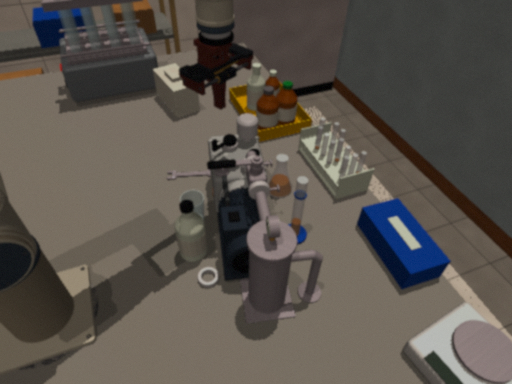

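The wrist view shows the lever horizontal, with the tab at (259,155) and spindle at (315,155). The fingertip is lined up below it with about 12 mm clearance, and the side view shows the valve handle square across the pipe. I'm lowering beside the tab now.

Emit:
jog_arm([
  [[0,0,0.024,0,0,0,1],[0,0,0.024,0,0,0,1],[0,0,0.024,0,0,0,1],[0,0,0.024,0,0,0,1],[0,0,0.024,0,0,0,1],[0,0,0.024,0,0,0,1],[0,0,0,0,0,0,1],[0,0,0,0,0,0,1]],
])

```text
t: 11.57
ee_pos: [521.8, 202.9, 379.9]
orientation: [-1.62, -2.69, 0.003]
ft_force: [-0.0, -0.4, 0.1]
width: 0.3
```

```bash
python3 m.py 8 wrist ballast_spindle,ballast_tab
```

```text
11.5667 [521.8 202.9 379.9] [-1.62  -2.69   0.003] [-0.  -0.4  0.1] 0.3 [ 0.35  0.36  1.79 -0.    0.99 -0.14]
wrist ballast_spindle [365.5 193.4] 0.98 [562.3 258.  205. ]
wrist ballast_tab [260.2 195.1] 0.96 [509.9 229.2 205. ]
```

View pics/wrist8.png

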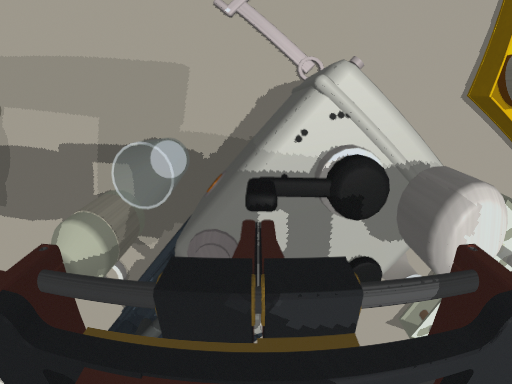

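Emit:
jog_arm([
  [[0.004,0,0,0,0,0,1],[0.004,0,0,0,0,0,1],[0.004,0,0,0,0,0,1],[0.0042,-0.0009,0,0,0,4,1],[0.0042,-0.0009,0,0,0,4,1],[0.0042,-0.0009,0,0,0,4,1],[0.0042,-0.0009,0,0,0,4,1],[0.0042,-0.0009,0,0,0,4,1],[0.0042,-0.0009,0,0,0,4,1],[0.0042,-0.0009,0,0,0,4,1],[0.0042,-0.0009,0,0,0,4,1],[0.0042,-0.0009,0,0,0,4,1],[0.0042,-0.0009,0,0,0,4,1]],
])

```text
t: 12.8
ee_pos: [500.3, 253.2, 381.1]
orientation: [2.446, 1.971, 0.001]
ft_force: [0.0, 0.1, 0.2]
width: 0.8
```

```bash
python3 m.py 9 wrist ballast_spindle,ballast_tab
```

```text
12.8 [500.3 253.2 381.1] [2.446e+00 1.971e+00 1.000e-03] [0.  0.1 0.2] 0.8 [0.45 0.36 1.79 0.   0.99 0.66]
wrist ballast_spindle [361. 213.] 0.62 [563.6 257.8 205. ]
wrist ballast_tab [257.3 213.8] 0.97 [504.6 270.7 205. ]
```

View pics/wrist9.png

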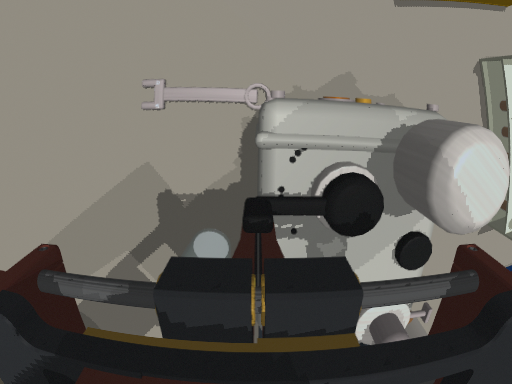

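The lever is on its first click, pointing at 167.6°, which is pump -x. I'm pushing on towards the second stop.

Emit:
jog_arm([
  [[0.0042,-0.0009,0,0,0,4,1],[0.0042,-0.0009,0,0,0,4,1],[0.0042,-0.0009,0,0,0,4,1],[0.0042,-0.0009,0,0,0,4,1],[0.0042,-0.0009,0,0,0,4,1],[0.0042,-0.0009,0,0,0,4,1],[0.0042,-0.0009,0,0,0,4,1],[0.0042,-0.0009,0,0,0,4,1],[0.0042,-0.0009,0,0,0,4,1],[0.002,-0.0004,0,0,0,2,1],[0,0,0,0,0,0,1]],
])

```text
t: 13.87
ee_pos: [512.5, 290.9, 380.8]
orientation: [-2.953, -1.073, -0.001]
ft_force: [0.2, -0.2, -0.8]
width: 0.8
```

```bash
python3 m.py 10 wrist ballast_spindle,ballast_tab
```

```text
13.8667 [512.5 290.9 380.8] [-2.953e+00 -1.073e+00 -1.000e-03] [ 0.2 -0.2 -0.8] 0.8 [ 0.5   0.4   1.73 -0.    1.01  1.37]
wrist ballast_spindle [357.7 211.5] 0.72 [564.5 258.8 205. ]
wrist ballast_tab [258.1 210.5] 0.97 [528.2 303.8 205. ]
```

View pics/wrist10.png

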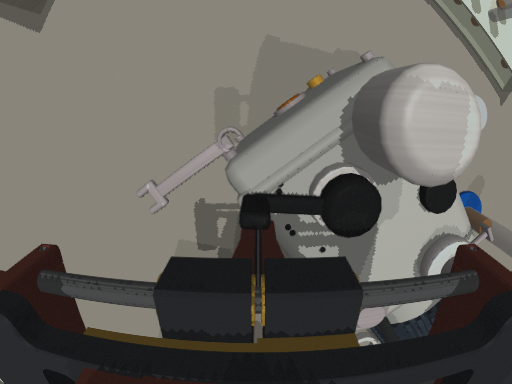

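The lever now points at 128.9° (expected 127.7°) with no contact force, so it has snapped into the second click. I'm retreating.

Emit:
jog_arm([
  [[-0.007,0,0,0,0,0,1],[-0.008,0,0,0,0,0,1],[0,0,-0.03,0,0,0,1],[0,0,-0.04,0,0,0,1],[0,0,-0.04,0,0,0,1],[0,0,-0.04,0,0,0,1],[0,0,-0.03,0,0,0,1],[-0.04,0,0,0,0,0,1],[-0.04,0,0,0,0,0,1],[-0.02,0,0,0,0,0,1],[0,0,0,0,0,0,1],[0,0,0,0,0,0,1]],
])

```text
t: 15.02
ee_pos: [423.0, 216.2, 561.1]
orientation: [-2.953, -1.071, -0.002]
ft_force: [0.3, 0.6, 0.8]
width: 0.5
```

```bash
python3 m.py 11 wrist,side,top; python3 - <<'E'
from h import *
z={'oil_bottle':0,'beaker':0,'flask':0,'cylinder':0,'blank_flange':165,'spanner':0,'spare_clamp':0}
for n in z:
  for c in ['top','side','wrist']:
    for l in ctrl.landmark_of(n,c)[:1]: print(n,c,np.round(l['uv'],1),round(l['p'],2),atz(c,l['uv'],z[n],ctrl.get_obs()).round(1))
E
```

```text
15.0167 [423.  216.2 561.1] [-2.953e+00 -1.071e+00 -2.000e-03] [0.3 0.6 0.8] 0.5 [0.45 0.04 1.77 0.   1.34 1.32]
wrist pipe_end [461.9 262.8] 0.55 [520.3 -96.9 225. ]
wrist valve_stem [453.7 188.5] 0.89 [561.6  54.3 276. ]
wrist valve_grip [397.8 231.1] 0.57 [483.8  74.3 276. ]
wrist ballast_spindle [308.9  57.3] 0.76 [563.  258.7 205. ]
wrist ballast_tab [255.4  55.5] 0.8 [525.1 305.  205. ]
side pipe_end [267.1 225.9] 0.59 [ 525.6 -101.4  225. ]
side valve_stem [255.7 162.8] 0.85 [557.2  45.6 276. ]
side valve_grip [225.1 163.6] 0.73 [489.1  68.1 276. ]
side ballast_spindle [197.  219.7] 0.62 [391.7 -13.7 205. ]
side ballast_tab [211.5 130.3] 0.72 [522.8 296.4 205. ]
top pipe_end [316.3 205.9] 0.85 [ 525.5 -105.4  225. ]
top valve_stem [239.9 181.9] 0.66 [565.7  54.4 276. ]
top valve_grip [229.6 224.8] 0.72 [481.1  72.  276. ]
top ballast_spindle [143.5 181.3] 0.57 [568.8 259.3 205. ]
top ballast_tab [120.7 198.9] 0.73 [530.  305.6 205. ]
oil_bottle top [237.9 261.8] 0.98 [389.3  55.    0. ]
oil_bottle side [194.1 253.8] 0.59 [381.4  43.9   0. ]
oil_bottle wrist [305.1 213.4] 0.62 
[... 166 characters left out ...]
 0. ]
flask top [192.8 138.6] 0.83 [705.8 182.3   0. ]
flask side [279.7 191.1] 0.74 [702.3 179.9   0. ]
flask wrist [366.2  43. ] 0.94 [711.5 194.3   0. ]
cylinder side [296.3 236. ] 0.67 [671.5  -1.5   0. ]
cylinder wrist [417.8 125.1] 0.73 [671.1   7.9   0. ]
blank_flange top [188.8 214. ] 0.71 [503.3 165.5 165. ]
blank_flange side [220.3 172.8] 0.68 [501.8 157.4 165. ]
blank_flange wrist [331.  144.9] 0.67 [507.1 163.1 165. ]
spanner top [119.  233.9] 0.55 [452.3 362.2   0. ]
spanner side [191.3 175.2] 0.66 [457.2 351.7   0. ]
spanner wrist [211.3  83. ] 0.95 [462.9 358.7   0. ]
spare_clamp top [274.3 262.1] 0.63 [391.  -38.3   0. ]
spare_clamp side [207.9 279.2] 0.54 [393.5 -45.7   0. ]
```

View pics/wrist11.png

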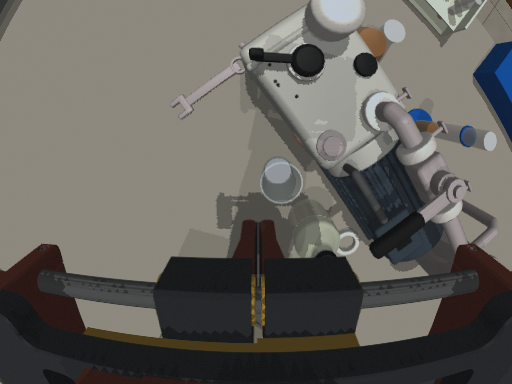

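View pics/side11.png

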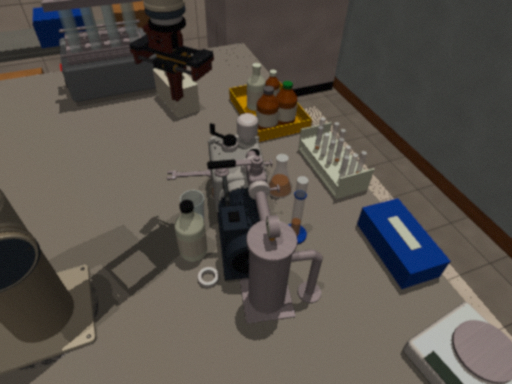

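The wrist view shows the handle square across the pipe, from (375,248) to (457,190), and the lever from (308,60) to (256,55), at its second click. Everything around the pump is where it was, so I'm handing in.

```bash
python3 -c "
from workcell import ctrl
print(ctrl.close_job())"
```

```text
the job is handed in; nothing more can be done
None
```

The inlet valve is shut and the gas ballast lever is at its second stop. I did them in that order, with closed-fingertip pushes only, and handed the job in after about 16 s of robot time.

- **Inlet valve:** I swung the handle from about 0.19 rad to its firm stop. Reaction at the stop was about 22 N and rose about 5 N per commanded mm with almost no movement. After release, the handle measured 165.6° (wrist camera) and 168.2° (top camera), against the expected 167.8° or so.
- **Gas ballast:** I pushed the lever past its first click, seen at about 0.7 rad, to the second. Contact force there was near zero, so it had snapped in. After release it measured about 1.37 rad by wrist camera, against 1.4. I did not push on to feel the springy stop.
- **Surroundings:** The bottle, beaker, flask, cylinder and blank flange came out where they started within camera error (about 10 mm). The spanner and spare clamp look unmoved in the pictures, but I had no starting measurement for them.
- **Checks that disagreed:** The networks gave a few clearly wrong hits, mostly for the ballast points in the side and top pictures. I rejected these against the images and the given heights. The side camera's valve points varied by up to about 10 mm.

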